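Ease open a two-part plaster mould with a wedge

TASK

Open the stuck plaster mould that stands in the bench vise: so that it cannot skid, first wind the vise crank until the moving jaw nips the bottom half of the mould tight against the fixed jaw, and let go of the crank. Then take the wooden wedge, slide its thin end into the pry notch in the front of the seam and push it in until the front edge of the top half has just lifted, about 4 mm, off the bottom half, and finish while still holding the wedge there, so that the wedge alone keeps the seam open. The top half must stay on its locating keys, and the clay bowl, ball and paddle standing around must be left alone.

Things in the scene. Friction and masses are not known exactly. Their poses are not given: they have to be found in the camera images.
- vise: grey cast bench vise on a plywood board (160 x 240 x 18 mm), fixed. Origin on the table under the middle of the jaws; +x is the way to push the wedge (mould's notched front to back), +y from the crank end to the fixed jaw. Bed 43 mm above the table; jaws 110 mm wide (x), 35 mm above the bed. Fixed jaw face at y = +50 mm; screw axis along y at x = 0, 66 mm above the table.
- vise_jaw: the moving jaw with screw and crank; origin and axes as vise while the crank reads 0, when its face is at y = -60 mm, the jaws thus 10 mm too wide for the mould. It moves 10 mm toward the fixed jaw (+y) a turn and carries the crank along.
- crank (a joint): turn of the crank, rad: 0 with the arm straight up, growing as the jaw closes: clockwise seen from the crank end (over the top to the vise's +x, down at the back, under to the front). 10 mm of jaw travel a turn: the mould is nipped at about 6.3 (arm up again). Starts at 0.3 to 1.9. Turns freely at about 2.5 N at the handle, 5 to 10 N more to nip; the screw stays put when let go.
- handle_mid (a point): middle of the crank's wooden handle, a freely spinning round grip 16 mm thick, 54 mm long, sticking out level along the vise's -y from the crank arm. It runs on a circle of 36 mm radius in the vise's x-z plane (at crank angle q: 36 sin q in x, 36 cos q up); gripped across its thickness from above it can be carried all the way round (lowest 30 mm above the table).
- crank_axis (a point): point on the screw axis at the middle of the handle's length: the centre of the circle the handle's middle runs on. It moves with the jaw.
- mould_base: bottom half of the white plaster mould, 130 (x) x 100 (y) x 45 mm high, loose on the vise bed between the jaws. Origin mid-underside, axes about as the vise's. A pry notch in the middle of its top front (-x) edge: 44 mm wide, 50 mm deep (x), 6 mm high, roofed by the top half. Four 5.5 mm keys on top locate the top half with 1.5 mm play.
- notch_lip (a point): middle of the front edge of the notch floor, on the front face of the bottom half, 39 mm above the bottom half's underside (82 mm above the table).
- mould_top: top half of the plaster mould, 130 x 100 x 32 mm, about 0.6 kg, loose on the bottom half, with a round pour hole in the top; origin in the middle of its underside. Lifted at the front it tips about its back edge.
- top_front_edge (a point): middle of the lower front edge of the top half, the roof of the notch: 88 mm above the table, 6 mm above notch_lip, when shut. Its rise is the lift.
- wedge_center (a point): plain beech wedge flat on the table: 120 mm long (x), 32 mm wide (y), 2.5 mm thick at the tip rising evenly to 29 mm at the butt. This point: mid-length, 8 mm above its underside; +x points to the tip. Grip across the width, behind this point (21 mm thick 25 mm behind it). With its underside on the notch floor it meets the roof with the tip 16 mm past the front face, lifts it 4 mm at 34 mm.
- wedge_tip (a point): middle of the wedge's thin edge, on its underside, 60 mm ahead of wedge_center.
- pinch_bowl: bystander: ruffled bowl of damp clay, 130 x 59 mm high, behind and to the left. Origin at the middle of its underside.
- clay_ball: bystander: ball of clay 55 mm across, to the right in front. Origin under its middle.
- clay_paddle: bystander: upright damp clay paddle on a foot slab, 134 mm high, at the right. Origin mid-underside.
There are look-alikes about, which are no part of the job. What is shaped like the mould_base but orange is not meant.

How it is judged (in metres and radians):
On the way, in this order (a step that is already met when the one before it is completed fails the run):
1. the vise jaw nips the bottom half (over 15 N) against the fixed jaw and the crank has been let go (contact force between vise_jaw and mould_base above 15 N and contact force between the fingers and vise_jaw below 0.3 N), for 0.3 s.
2. the held wedge's tip is in the pry notch (contact force between the fingers and wedge above 1 N and x of wedge_tip in the frame of mould_base between -0.06 and 0 m and z of wedge_tip in the frame of mould_base between 0.036 and 0.05 m and y of wedge_tip in the frame of mould_base between -0.022 and 0.022 m), for 0.1 s.
At the end, for the whole second after the job is handed in: Bottom half clamped (jaw force over 10 N), crank let go; the gripped, level wedge is in the notch and alone carries the front of the top half, whose lower front edge is 1.5 to 7.5 mm above the bottom half; top half within 5 mm over its keys, untouched by the gripper, at rest (z of top_front_edge in the frame of mould_base between 0.0465 and 0.0525 m and horizontal distance between mould_top and mould_base below 0.005 m and angle between the x axis of mould_top and the x axis of mould_base, either way round below 0.12 rad and contact force between wedge and mould_top above 0.5 N and contact force between each of the arm, the fingers and mould_top below 0.2 N and contact force between the fingers and wedge above 1 N and angle between wedge_tip's own z axis and vertical below 0.25 rad and x of wedge_tip in the frame of mould_base above -0.06 m and y of wedge_tip in the frame of mould_base between -0.022 and 0.022 m and contact force between vise_jaw and mould_base above 10 N and contact force between vise and mould_base above 5 N and contact force between the fingers and vise_jaw below 0.3 N and linear speed of mould_top below 0.02 m/s); the arm keeps its last pose, push and grip.
It fails at once if the top half is levered up more than 12 mm at the front (z of top_front_edge in the frame of mould_base above 0.057 m).
It fails at once if a clay bystander is moved more than 25 mm (distance of any of pinch_bowl, clay_ball, clay_paddle from where it was at the start of the episode above 0.025 m).
It also fails if it takes over 72 s, if anything falls off the work surface, if the arm or the gripper's body presses on something with over 40 N, if the wrist force passes 120 N, or if a joint passes its speed limit or range.

ROBOT

A 7-joint arm with a two-finger parallel gripper is mounted at the origin on a cart in front of the work surface, level with it; the furniture and walls round the work are solid. World frame = base frame: x ahead of the robot, y to its left, z up, the work surface at z = 0. Lengths are in mm, angles in rad, forces in N, time in s.
With the tool pointing down it reaches from about 400 to 925 mm from the base axis. Payload 5.6 kg.
Tool frame: the origin (TCP) lies at the very end of the fingers, on their centre line; the grasp point (between the pads) lies ctrl.grasp_offset behind it (ctrl.grasp_offset is the distance from the TCP to the grasp point, in mm); z points along the fingers, y is the direction in which the jaws open and shut (so a half turn about z gives the same grasp; the last joint's range is limited). The gripper opens to 85 mm and grips with 20 to 120 N. Pads are 22 mm wide; open, the fingers measure 114 mm over their backs; the gripper's body (76 mm by 85 mm) begins 54 mm behind the grasp point. The pads swing forward as they close: fully open they stand 13 mm farther back than shut.
Start: joints at [-1.335, 0.468, -0.012, 1.603, 0.006, 1.071, -0.056], TCP at [178.922, 624.896, 231.29] pointing down, gripper open.
Joint ranges: [-2.53, 2.53], [-0.31, 2.02], [-1.57, 1.55], [0.28, 2.44], [-1.29, 4.43], [0.15, 1.84], [-2.92, 2.92]. Speed limits (rad/s): [2.57, 2.57, 3.14, 3.14, 3.14, 3.14, 3.14].

INTERFACE

Orientations are given as a unit quaternion [w, x, y, z].
In Python, from rig import ctrl gives the robot as it stands.
- The arm moves only by the tool step_arm, never from a script. Its argument "commands" is a list of rows, each a list of 7 numbers: the shift along the tool's x, y, z in m, then the turn, a rotation vector about the tool's x, y, z in rad, then the closure in counts, from 0 (fully open) to 255 (shut). A call has 1 to 20 rows; each row shifts and turns the pose as measured when the row begins, along the tool's axes as they then stand; what a row does not reach is not made up. A row lasts 1/10 s, in which the tool goes at most 50 mm and 8.59 degrees, less where a joint would pass 70% of its speed; a pose out of reach is approached as far as the arm can. A call is refused whole if a number of a shift passes 0.05 or a number of a turn 0.15, either way. A call with a gripper value outside its range is refused whole. The fingers move at their own pace and stop on an object; "newtons" is the grip in N (left out, the last holds). Time passes only in rows, so rows that do not move let the fingers close. It gives the time, the measured TCP pose, the force and the opening at its end, in the units of the state.
- ctrl.state(): the state, without advancing time (a new reading comes with each control period).
- ctrl.read_camera(name): name is "side" or "top" or "wrist"; returns (picture, depth): 480x640x3 uint8, blue, green, red; 480x640 float32, mm along the optical axis (not along the pixel's ray), 0 where there is no reading.
- ctrl.camera_info(name): a dict with "camera_matrix" (3x3 intrinsics, pixels), "k1" (the pictures are not rectified: a ray, as slopes to the right and down, at radius r is drawn at 1 + k1 r^2 times it, then the intrinsics apply), "eye" and "attitude" of the camera in the world; the wrist camera has in their place "mount" (4x4, takes a point from camera to tool coordinates, whose origin is the TCP and whose axes are the flange's). Camera axes: x right, y down, z forward; pixel columns grow to the right and rows downward; lengths in mm; the calibration is good to about 2 mm. A picture is of the moment at which its call begins: read the wrist's pose just before it. camera_info takes no time and is no camera call.
- ctrl.close_job(): hands the job in, once; it reports no verdict.
The state is a dict: "t": time; "joints": joint angles; "dq": joint speeds; "effort": joint torques, N m; "tcp_pos": TCP position; "tcp_rot": TCP orientation; "ft_force": force on the tool from outside, world axes, zero at the start; "wrist_torque": the same for the moment, N m; "opening": opening from 0.0 (shut) to 1.0 (fully open).
Only numpy, scipy, OpenCV 4.12 (cv2) and the standard library are available. Lean on these libraries where they do the work, as an engineer would, in place of code of your own. Each camera call takes 0.05 s, during which the arm holds its last target. There are 200 camera calls.

## Working session

There is one attempt and no reset: what is moved stays moved. The work goes in short steps, Python scripts to look and compute and a tool call to move; the robot and the scene stay as the last step left them, time stands still between calls to the robot, and variables do not carry over. Pictures are saved under pics/ and viewed, about 8 in all and at most 12, crops included, and the job is handed in when it is done.

Besides the shell and the picture viewer there is one more tool, called after "Request:" as name(argument=value, ...), one argument or row to a line, values as JSON. step_arm: Moves the arm, as the interface text tells. Its arguments: {"type":"object","properties":{"commands":{"type":"array","items":{"type":"array","items":{"type":"number"}}},"newtons":{"type":"number"}},"required":["commands"]}

```bash
ls; mkdir -p pics; cat > h.py <<'E'
import numpy as np, cv2
from rig import ctrl
from scipy.spatial.transform import Rotation as R
def campose(name, st=None):
    i=ctrl.camera_info(name)
    if name=="wrist":
        st=st or ctrl.state(); T=np.eye(4); q=np.array(st["tcp_rot"]); T[:3,:3]=R.from_quat(q[[1,2,3,0]]).as_matrix(); T[:3,3]=st["tcp_pos"]
        return T@np.array(i["mount"])
    T=np.eye(4); a=np.array(i["attitude"],float)
    T[:3,:3]=a if a.shape==(3,3) else R.from_quat(a[[1,2,3,0]]).as_matrix(); T[:3,3]=i["eye"]; return T
def shot(name,tag):
    T=campose(name); p,d=ctrl.read_camera(name); cv2.imwrite(f"pics/{tag}.png",p); np.savez(f"pics/{tag}.npz",d=d,T=T,p=p,K=np.array(ctrl.camera_info(name)["camera_matrix"]),k1=ctrl.camera_info(name)["k1"]); return p,d,T
def cloud(tag):
    z=np.load(f"pics/{tag}.npz"); K,k1,d,T=z["K"],float(z["k1"]),z["d"],z["T"]
    v,u=np.mgrid[0:480,0:640].astype(float); 
    x=(u-K[0,2])/K[0,0]; y=(v-K[1,2])/K[1,1]; a,b=x.copy(),y.copy()
    for _ in range(20):
        s=1+k1*(a*a+b*b); a,b=x/s,y/s
    P=np.stack([a*d,b*d,d],-1); W=P@T[:3,:3].T+T[:3,3]; W[d==0]=np.nan
    return W,z["p"]
E
python3 - <<'E'
from h import *
print(ctrl.state(), ctrl.grasp_offset)
for n in("side","top","wrist"): print(ctrl.camera_info(n)); shot(n,n+"0")
E
```

```text
pics
{'t': 0.0, 'joints': array([-1.33501011,  0.46840015, -0.01161648,  1.60365073,  0.00598779,
        1.07140004, -0.05632575]), 'dq': array([-0.00035406,  0.00035447, -0.00207906,  0.00015158,  0.00015704,
        0.00355592, -0.00084512]), 'effort': array([-1.16557103e-04, -5.32368422e+01,  2.15679815e-02, -2.51305819e+01,
        1.14051194e-02,  7.70167942e-03,  1.80960126e-05]), 'tcp_pos': array([178.77016164, 624.3354666 , 230.31220432]), 'tcp_rot': array([-7.22058172e-05,  1.38983297e-01,  9.90294306e-01, -9.08923673e-04]), 'ft_force': array([0.89100293, 0.75992984, 0.06709242]), 'wrist_torque': array([-0.03620629, -0.03351116, -0.03023606]), 'opening': 0.9990118030607006} 18.700000000000003
{'camera_matrix': array([[491.37152585,   0.        , 322.5467479 ],
       [  0.        , 491.37152585, 239.99964108],
       [  0.        ,   0.        ,   1.        ]]), 'k1': -0.0914097927892166, 'eye': array([1079.13975943, -702.23824383,  658.09038057]), 'attitude': array([-0.44691935,  0.83069667,  0.28673352, -0.16730222])}
{'camera_matrix': array([[530.48597556,   0.        , 309.61073061],
       [  0.        , 530.48597556, 232.06252192],
       [  0.        ,   0.        ,   1.        ]]), 'k1': -0.08237389998024267, 'eye': array([ 283.10425819,  -14.76694972, 1254.55594181]), 'attitude': array([-0.07661528,  0.71027249, -0.69559849,  0.07606465])}
{'camera_matrix': array([[355.62378592,   0.        , 319.77701509],
       [  0.        , 355.62378592, 234.9884175 ],
       [  0.        ,   0.        ,   1.        ]]), 'k1': -0.02135517266072009, 'mount': array([[ 4.80253275e-04, -9.63410577e-01, -2.68029531e-01,
         6.71157402e+01],
       [ 9.99999474e-01,  2.19635181e-04,  1.00233047e-03,
        -8.66498919e-01],
       [-9.06787063e-04, -2.68029872e-01,  9.63410175e-01,
        -1.42947408e+02],
       [ 0.00000000e+00,  0.00000000e+00,  0.00000000e+00,
         1.00000000e+00]])}
```

View pics/top0.png

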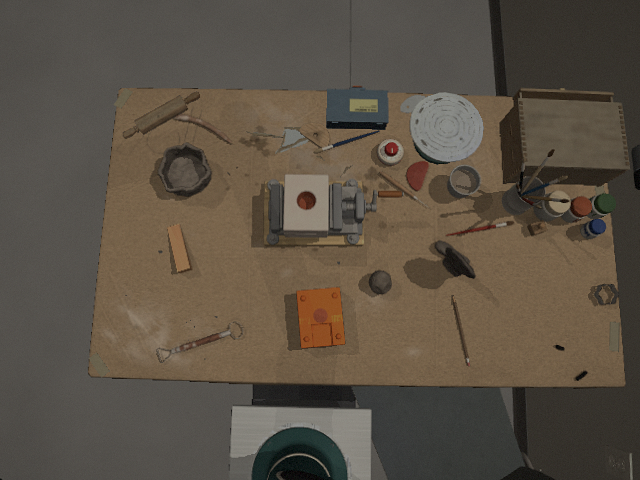

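View pics/side0.png

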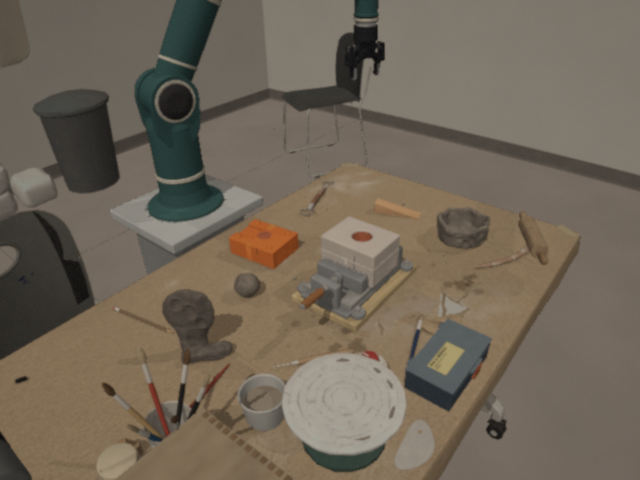

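The top view shows the mould in the vise at (306,203), crank handle at (390,194), wedge at (178,248), orange decoy at (321,318), bowl (184,170), ball (380,282) and paddle (455,260). The robot is at the bottom, so the crank points to world -y.

```bash
python3 - <<'E'
from h import *
W,p=cloud("top0")
hsv=cv2.cvtColor(p,cv2.COLOR_BGR2HSV)
def box(u0,u1,v0,v1,zlo,zhi,extra=None):
    m=np.zeros(W.shape[:2],bool); m[v0:v1,u0:u1]=1; m&=(W[...,2]>zlo)&(W[...,2]<zhi)
    if extra is not None:m&=extra
    Q=W[m]; r=cv2.minAreaRect(Q[:,:2].astype(np.float32)); return Q,r,cv2.boxPoints(r)
print("table z",np.nanmedian(W[340:380,200:280,2]))
Q,r,b=box(255,345,150,260,112,128); print("mould top",r,b.round(1).tolist(),np.median(Q[:,2]))
Q,r,b=box(160,200,215,280,2,60); print("wedge",r,b.round(1).tolist(),Q[:,2].max())
c=Q[:,:2].mean(0); d=np.array([1,0.]); 
A=np.c_[Q[:,:2]-c,np.ones(len(Q))]; print("grad",np.linalg.lstsq(A,Q[:,2],rcond=None)[0],c)
Q,r,b=box(375,410,180,210,30,140,None); print("handle",r,b.round(1).tolist(),np.percentile(Q[:,2],[5,50,95]))
for v in range(184,206,2): print(v,[tuple(int(x) for x in W[v,u]) if W[v,u,0]==W[v,u,0] else 0 for u in range(362,408,5)])
Q,r,b=box(255,380,165,255,12,24); print("board",r,b.round(1).tolist())
Q,r,b=box(255,345,150,260,70,84); print("jaws",r,b.round(1).tolist())
for n,a in dict(bowl=(150,220,140,200),ball=(365,395,265,300),paddle=(430,480,235,285),redthing=(375,408,135,168),torch=(300,340,0,1)).items():
    try: Q,r,b=box(*a,8,300); print(n,r,Q[:,2].max())
    except Exception as e: print(n,'x')
E
```

```text
table z -0.20777041456608458
mould top ((600.3603515625, -0.9537506103515625), (130.65426635742188, 99.92417907714844), 0.7392801642417908) [[534.4000244140625, 48.20000076293945], [535.7000122070312, -51.79999923706055], [666.2999877929688, -50.099998474121094], [665.0, 49.79999923706055]] 118.5955884861371
wedge ((515.3451538085938, 302.63916015625), (160.6177978515625, 95.95435333251953), 3.9542930126190186) [[431.8999938964844, 345.0], [438.5, 249.1999969482422], [598.7999877929688, 260.29998779296875], [592.2000122070312, 356.0]] 32.36911133168496
grad [-0.08929041 -0.06375042 11.49318632] [507.58675262 299.8439328 ]
handle ((622.4678955078125, -191.0543212890625), (38.00545883178711, 65.69003295898438), 6.422063827514648) [[599.9000244140625, -160.5], [607.2999877929688, -225.8000030517578], [645.0, -221.60000610351562], [637.7000122070312, -156.3000030517578]] [ 77.35590443  98.93147432 104.12322751]
184 [(677, -136, 16), (680, -149, 8), (684, -163, -2), (683, -174, 3), (684, -187, 0), (684, -199, 0), (685, -212, 0), (681, -223, 10), (686, -237, -2), (685, -249, 0)]
186 [(673,
[... 2006 characters left out ...]
7586669921875), 2.4576566219329834) [[530.7999877929688, 76.5], [538.0999755859375, -92.4000015258789], [660.4000244140625, -87.19999694824219], [653.2000122070312, 81.80000305175781]]
bowl ((699.0499267578125, 297.82525634765625), (128.57394409179688, 122.9167251586914), 24.6897029876709) 64.60284373432569
ball ((438.4835205078125, -177.45106506347656), (52.70580291748047, 53.77640914916992), 87.33622741699219) 53.194904050571495
paddle ((502.7713928222656, -353.39849853515625), (130.7320556640625, 70.12556457519531), 16.114030838012695) 135.95528500908677
redthing ((762.8339233398438, -207.46800231933594), (66.75199890136719, 68.25874328613281), 4.998214244842529) 48.19095483396791
torch x
```

```bash
python3 - <<'E'
import cv2
a=cv2.imread("pics/top0.png")[160:270,240:420]; cv2.imwrite("pics/c1.png",cv2.resize(a,None,fx=4.4,fy=4.4,interpolation=cv2.INTER_CUBIC))
E
```

```text
(no output)
```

View pics/c1.png

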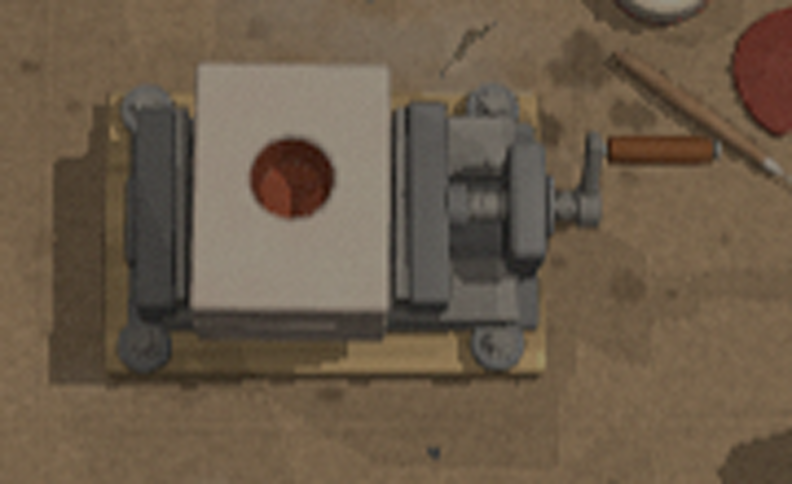

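```bash
python3 - <<'E'
from h import *
for tag,(hu,hv),(wu,wv) in (("top0",(375,410,186,202),(160,198,215,280)),("side0",(300,335,285,312),(370,428,192,225))):
    W,p=cloud(tag); hsv=cv2.cvtColor(p,cv2.COLOR_BGR2HSV).astype(int)
    def m(u0,u1,v0,v1,c): 
        k=np.zeros((480,640),bool);k[v0:v1,u0:u1]=1; return k&c&np.isfinite(W[...,0])
    k=m(hu[0],hu[1],hv[0],hv[1],(hsv[...,1]>140)); k=m(*hu,*hv,hsv[...,1]>140) if 0 else k
    Q=W[k]; Q=Q[Q[:,2]>25]; print(tag,"handle n",len(Q),"min",np.percentile(Q,3,axis=0).round(1),"med",np.median(Q,0).round(1),"max",np.percentile(Q,97,axis=0).round(1))
    k=m(wu[0],wu[1],wv[0],wv[1],(hsv[...,1]>115)&(hsv[...,2]>130)); n,l,s,_=cv2.connectedComponentsWithStats(k.astype(np.uint8)); k=l==1+np.argmax(s[1:,4])
    Q=W[k]; r=cv2.minAreaRect(Q[:,:2].astype(np.float32)); b=cv2.boxPoints(r)
    print("wedge n",len(Q),r,b.round(0).tolist(), s[1+np.argmax(s[1:,4])])
    c=np.array(r[0]); A=np.c_[Q[:,:2]-c,np.ones(len(Q))]; print("  plane",np.linalg.lstsq(A,Q[:,2],rcond=None)[0])
E
```

```text
Traceback (most recent call last):
ValueError: too many values to unpack (expected 2)
```

```bash
python3 - <<'E'
from h import *
for tag,hb,wb in (("top0",(375,410,186,202),(160,198,215,280)),("side0",(298,330,283,312),(368,428,192,225))):
    W,p=cloud(tag); hsv=cv2.cvtColor(p,cv2.COLOR_BGR2HSV).astype(int)
    def m(b,c):
        k=np.zeros((480,640),bool);k[b[2]:b[3],b[0]:b[1]]=1; return k&c&np.isfinite(W[...,0])
    Q=W[m(hb,hsv[...,1]>140)]; Q=Q[Q[:,2]>25]; print(tag,"handle n",len(Q),"min",np.percentile(Q,3,axis=0).round(1),"med",np.median(Q,0).round(1),"max",np.percentile(Q,97,axis=0).round(1))
    for th in (105,125,140):
        k=m(wb,(hsv[...,1]>th)&(hsv[...,2]>120)); n,l,s,_=cv2.connectedComponentsWithStats(k.astype(np.uint8)); i=1+np.argmax(s[1:,4]); Q=W[l==i]
        r=cv2.minAreaRect(Q[:,:2].astype(np.float32)); c=np.array(r[0]); A=np.c_[Q[:,:2]-c,np.ones(len(Q))]
        print(" wedge",th,len(Q),np.round(r[0],1),np.round(r[1],1),round(r[2],1),s[i],cv2.boxPoints(r).round(0).tolist(),"plane",np.linalg.lstsq(A,Q[:,2],rcond=None)[0].round(3))
E
```

```text
top0 handle n 140 min [ 624.2 -216.4   95.2] med [ 629.8 -190.6  100. ] max [ 636.9 -166.4  104.6]
 wedge 105 581 [513.7 303.5] [120.6  31. ] 19.6 [167 224  23  48 581] [[452.0, 298.0], [462.0, 269.0], [576.0, 309.0], [565.0, 338.0]] plane [-0.212 -0.093 14.601]
 wedge 125 88 [546.9 310.1] [47.3 20.9] 20.3 [171 225  13  17  88] [[521.0, 312.0], [528.0, 292.0], [573.0, 309.0], [565.0, 328.0]] plane [-0.158 -0.139  6.812]Traceback (most recent call last):
  File "<stdin>", line 8, in <module>
    return _wrapfunc(a, 'argmax', axis=axis, out=out, **kwds)
    return bound(*args, **kwds)
ValueError: attempt to get argmax of an empty sequence
```

Request:
step_arm(
  commands=[
    [0, 0, 0, 0, 0, 0.145, 0],
    [0, 0, 0, 0, 0, 0.145, 0],
    [0, 0, 0, 0, 0, 0.145, 0],
    [0, 0, 0, 0, 0, 0.145, 0],
    [0, 0, 0, 0, 0, 0.145, 0],
    [0, 0, 0, 0, 0, 0.145, 0],
    [0, 0, 0, 0, 0, 0.145, 0],
    [0, 0, 0, 0, 0, 0.145, 0],
    [0, 0, 0, 0, 0, 0.1, 0],
  ],
)

```text
t: 1.05
tcp_pos: [178.4, 622.1, 226.7]
tcp_rot: [0.002, 0.711, 0.703, -0.004]
ft_force: [-0.8, 0.4, 0.4]
opening: 0.997
```

Request:
step_arm(
  commands=[
    [-0.041, 0.0227, -0.0005, 0, 0, -0.002, 0],
    [-0.041, 0.0227, -0.0005, 0, 0, -0.002, 0],
    [-0.041, 0.0227, -0.0005, 0, 0, -0.002, 0],
    [-0.041, 0.0227, -0.0005, 0, 0, -0.002, 0],
    [-0.041, 0.0227, -0.0005, 0, 0, -0.002, 0],
    [-0.041, 0.0227, -0.0005, 0, 0, -0.002, 0],
    [-0.041, 0.0227, -0.0005, 0, 0, -0.002, 0],
    [-0.041, 0.0227, -0.0005, 0, 0, -0.002, 0],
    [-0.041, 0.0227, -0.0005, 0, 0, -0.002, 0],
    [-0.041, 0.0227, -0.0005, 0, 0, -0.002, 0],
    [-0.041, 0.0227, -0.0005, 0, 0, -0.002, 0],
    [-0.041, 0.0227, -0.0005, 0, 0, -0.002, 0],
    [-0.041, 0.0227, -0.0005, 0, 0, -0.002, 0],
    [-0.041, 0.0227, -0.0005, 0, 0, -0.002, 0],
    [-0.041, 0.0227, -0.0005, 0, 0, -0.002, 0],
    [-0.041, 0.0227, -0.0005, 0, 0, -0.002, 0],
    [-0.041, 0.0227, -0.0005, 0, 0, -0.002, 0],
    [-0.041, 0.0227, -0.0005, 0, 0, -0.002, 0],
  ],
)

```text
t: 2.85
tcp_pos: [602.6, -132.8, 237.0]
tcp_rot: [-0.0, 0.692, 0.722, -0.002]
ft_force: [0.5, 0.1, 0.4]
opening: 0.996
```

```bash
python3 - <<'E'
from h import *
s=ctrl.state(); print(s["t"],s["tcp_pos"],s["tcp_rot"],s["joints"],s["ft_force"])
p,d,T=shot("wrist","w1"); W,p=cloud("w1"); hsv=cv2.cvtColor(p,cv2.COLOR_BGR2HSV).astype(int)
k=(hsv[...,1]>140)&(W[...,2]>60)&(W[...,2]<130)&(W[...,1]<-140); Q=W[k]
print(len(Q),np.percentile(Q,3,axis=0),np.median(Q,0),np.percentile(Q,97,axis=0))
E
```

```text
2.85 [ 602.57466768 -132.82200488  237.00655968] [-5.10943061e-05  6.92062449e-01  7.21833994e-01 -2.29107264e-03] [-0.33411407  0.45971045  0.66907266  1.71489651 -0.31280806  1.07955004
  0.47653082] [0.4693134  0.13180316 0.40895577]
944 [ 624.93001791 -214.77189239   98.2594783 ] [ 631.2759537  -188.69587281  101.64824695] [ 638.42186104 -165.3547625   103.62177366]
```

View pics/w1.png

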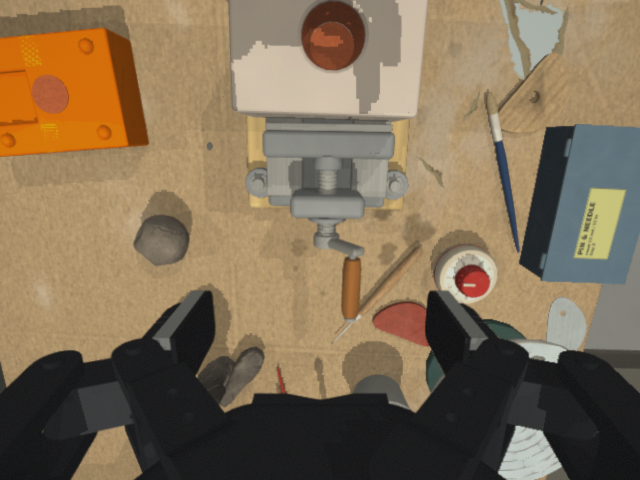

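Request:
step_arm(
  commands=[
    [-0.02, 0.01, 0.02, 0, 0, 0.01, 0],
    [-0.02, 0.01, 0.02, 0, 0, 0.01, 0],
    [-0.02, 0.007, 0.02, 0, 0, 0, 0],
    [-0.002, 0.001, 0.02, 0, 0, 0, 0],
    [0, 0, 0, 0, 0, 0, 0],
    [0, 0, 0, 0, 0, 0, 0],
  ],
)

```text
t: 3.5
tcp_pos: [635.2, -212.0, 153.7]
tcp_rot: [0.004, 0.705, 0.71, -0.005]
ft_force: [-0.2, 0.5, 1.0]
opening: 1.0
```

Request:
step_arm(
  commands=[
    [0.018, -0.004, 0, 0, 0, -0.014, 0],
    [0, 0, 0, 0, 0, 0, 0],
    [0, 0, 0.015, 0, 0, 0, 0],
    [0, 0, 0, 0, 0, 0, 0],
    [0, 0, 0, 0, 0, 0, 0],
  ],
)

```text
t: 4.0
tcp_pos: [632.6, -188.8, 141.0]
tcp_rot: [0.005, 0.697, 0.717, -0.003]
ft_force: [0.7, 0.0, -0.9]
opening: 0.999
```

Request:
step_arm(
  commands=[
    [-0.002, 0, 0.015, 0, 0, 0, 0],
    [-0.001, 0, 0.015, 0, 0, 0, 0],
    [0, 0, 0.015, 0, 0, 0, 0],
    [0, 0, 0.006, 0, 0, 0, 0],
    [0, 0, 0, 0, 0, 0, 0],
    [0, 0, 0, 0, 0, 0, 0],
  ],
)

```text
t: 4.6
tcp_pos: [631.7, -193.6, 83.8]
tcp_rot: [0.004, 0.698, 0.716, -0.004]
ft_force: [0.4, 0.7, -1.1]
opening: 1.002
```

Request:
step_arm(
  commands=[
    [0, 0, 0.009, 0, 0, 0, 0],
    [0, 0, 0, 0, 0, 0, 0],
    [0, 0, 0, 0, 0, 0, 130],
    [0, 0, 0, 0, 0, 0, 255],
    [0, 0, 0, 0, 0, 0, 255],
    [0, 0, 0, 0, 0, 0, 255],
    [0, 0, 0, 0, 0, 0, 255],
    [0, 0, 0, 0, 0, 0, 255],
  ],
  newtons=50,
)

```text
t: 5.4
tcp_pos: [632.8, -193.9, 76.0]
tcp_rot: [0.006, 0.698, 0.716, -0.003]
ft_force: [1.2, -0.4, 0.0]
opening: 0.169
```

```bash
python3 - <<'E'
from h import *
W,p=cloud("w1")
for v in (168,175,182,196,205,213,225,232,240):
    z=W[v,285:372]; k=z[:,2]>55; q=z[k]; print(v,len(q),q[:,0].min().round(1),q[:,0].max().round(1),((q[:,0].min()+q[:,0].max())/2).round(1),"y",np.median(q[:,1]).round(1),"ztop",np.percentile(q[:,2],95).round(1))
W,p=cloud("w1"); k=(W[...,2]>70)&(W[...,2]<84)&(W[...,1]>-85)&(W[...,1]<-50); Q=W[k]; print(np.percentile(Q,[1,99],axis=0))
E
```

```text
168 29 595.0 618.9 607.0 y -91.7 ztop 79.2
175 19 599.6 615.1 607.3 y -97.9 ztop 75.5
182 19 599.8 615.5 607.7 y -104.1 ztop 74.1
196 69 577.9 638.1 608.0 y -115.1 ztop 81.4
205 74 576.7 639.0 607.8 y -122.3 ztop 84.2
213 73 577.8 639.6 608.7 y -129.1 ztop 84.1
225 19 600.5 616.7 608.6 y -142.5 ztop 74.0
232 22 598.9 618.2 608.6 y -148.9 ztop 74.1
240 32 597.4 624.6 611.0 y -154.5 ztop 82.3
[[553.19034338 -84.2079846   73.83850165]
 [659.69123246 -51.35166389  80.3256011 ]]
```

```bash
cat > cr.py <<'E'
import numpy as np,sys
from rig import ctrl
s=ctrl.state();p=s["tcp_pos"];X,Z=609.3,48.7
q=np.arctan2(p[0]-X,p[2]-Z);r=np.hypot(p[0]-X,p[2]-Z)
print("t",s["t"].__round__(2),"tcp",p.round(1),"rot",s["tcp_rot"].round(3),"q",q.round(3),"r",r.round(1),"ft",s["ft_force"].round(1),"op",round(s["opening"],3),"j",s["joints"].round(2))
h=float(sys.argv[1]);
for i in range(int(sys.argv[2])):
    n=q+h; 
    a=(X+36*np.sin(n)-(p[0] if i==0 else X+36*np.sin(q)), Z+36*np.cos(n)-(p[2] if i==0 else Z+36*np.cos(q)))
    print(round(n,2),"ty",round(a[0]/1000,4),"tz",round(-a[1]/1000,4)); q=n
E
python3 cr.py 0.2 10
```

```text
t 5.4 tcp [ 632.8 -193.9   76. ] rot [ 0.006  0.698  0.716 -0.003] q 0.711 r 36.0 ft [ 1.2 -0.4  0. ] op 0.169 j [-0.15  0.72  0.57  1.71 -0.48  0.85  0.65]
0.91 ty 0.005 tz 0.0052
1.11 ty 0.0038 tz 0.0061
1.31 ty 0.0025 tz 0.0067
1.51 ty 0.0011 tz 0.0071
1.71 ty -0.0003 tz 0.0072
1.91 ty -0.0017 tz 0.007
2.11 ty -0.0031 tz 0.0065
2.31 ty -0.0043 tz 0.0058
2.51 ty -0.0054 tz 0.0048
2.71 ty -0.0062 tz 0.0036
```

Request:
step_arm(
  commands=[
    [0, 0.005, 0.005, 0, 0, 0, 255],
    [0.0003, 0.004, 0.006, 0, 0, 0, 255],
    [0.0003, 0.0025, 0.007, 0, 0, 0, 255],
    [0.0003, 0.001, 0.007, 0, 0, 0, 255],
    [0.0003, 0, 0.007, 0, 0, 0, 255],
    [0, 0, 0, 0, 0, 0, 255],
  ],
)

```text
t: 6.0
tcp_pos: [644.9, -191.8, 40.3]
tcp_rot: [0.003, 0.698, 0.716, -0.004]
ft_force: [-1.4, 0.3, -0.4]
opening: 0.166
```

```bash
python3 cr.py 0.2 9
```

```text
t 6.0 tcp [ 644.9 -191.8   40.3] rot [ 0.003  0.698  0.716 -0.004] q 1.802 r 36.6 ft [-1.4  0.3 -0.4] op 0.166 j [-0.13  0.78  0.54  1.68 -0.51  0.81  0.65]
2.0 ty -0.0029 tz 0.0067
2.2 ty -0.0036 tz 0.0062
2.4 ty -0.0048 tz 0.0054
2.6 ty -0.0058 tz 0.0043
2.8 ty -0.0065 tz 0.0031
3.0 ty -0.007 tz 0.0017
3.2 ty -0.0072 tz 0.0003
3.4 ty -0.0071 tz -0.0011
3.6 ty -0.0067 tz -0.0025
```

Request:
step_arm(
  commands=[
    [0.0003, -0.003, 0.0067, 0, 0, 0, 255],
    [0.0003, -0.0036, 0.0062, 0, 0, 0, 255],
    [0.0003, -0.0048, 0.0054, 0, 0, 0, 255],
    [0.0003, -0.0058, 0.0043, 0, 0, 0, 255],
    [0.0003, -0.0065, 0.003, 0, 0, 0, 255],
    [0.0003, -0.007, 0.0015, 0, 0, 0, 255],
    [0, 0, 0, 0, 0, 0, 255],
  ],
)

```text
t: 6.7
tcp_pos: [615.0, -190.8, 12.5]
tcp_rot: [0.007, 0.698, 0.716, -0.001]
ft_force: [-1.3, 0.5, 1.1]
opening: 0.168
```

```bash
python3 cr.py 0.2 9
```

```text
t 6.7 tcp [ 615.  -190.8   12.5] rot [ 0.007  0.698  0.716 -0.001] q 2.985 r 36.6 ft [-1.3  0.5  1.1] op 0.168 j [-0.12  0.78  0.51  1.77 -0.53  0.72  0.7 ]
3.19 ty -0.0073 tz -0.0002
3.39 ty -0.0071 tz -0.001
3.59 ty -0.0068 tz -0.0024
3.79 ty -0.0062 tz -0.0037
3.99 ty -0.0053 tz -0.0049
4.19 ty -0.0042 tz -0.0058
4.39 ty -0.003 tz -0.0065
4.59 ty -0.0016 tz -0.007
4.79 ty -0.0002 tz -0.0072
```

Request:
step_arm(
  commands=[
    [0.0003, -0.0073, -0.0002, 0, 0, 0, 255],
    [0.0003, -0.0071, -0.001, 0, 0, 0, 255],
    [0.0003, -0.0068, -0.0024, 0, 0, 0, 255],
    [0.0003, -0.0062, -0.0037, 0, 0, 0, 255],
    [0.0003, -0.0053, -0.005, 0, 0, 0, 255],
    [0.0003, -0.0042, -0.006, 0, 0, 0, 255],
    [0.0003, -0.003, -0.007, 0, 0, 0, 255],
    [0, 0, 0, 0, 0, 0, 255],
  ],
)

```text
t: 7.5
tcp_pos: [574.6, -189.5, 40.6]
tcp_rot: [0.01, 0.698, 0.716, 0.0]
ft_force: [2.0, 0.1, 0.6]
opening: 0.166
```

```bash
python3 cr.py 0.2 10
```

```text
t 7.5 tcp [ 574.6 -189.5   40.6] rot [0.01  0.698 0.716 0.   ] q -1.8 r 35.7 ft [2.  0.1 0.6] op 0.166 j [-0.14  0.69  0.53  1.87 -0.51  0.7   0.71]
-1.6 ty -0.0013 tz -0.007
-1.4 ty 0.0005 tz -0.0072
-1.2 ty 0.0019 tz -0.0069
-1.0 ty 0.0033 tz -0.0064
-0.8 ty 0.0045 tz -0.0056
-0.6 ty 0.0055 tz -0.0046
-0.4 ty 0.0063 tz -0.0034
-0.2 ty 0.0069 tz -0.0021
-0.0 ty 0.0072 tz -0.0007
0.2 ty 0.0072 tz 0.0007
```

Request:
step_arm(
  commands=[
    [0.0003, -0.0013, -0.007, 0, 0, 0, 255],
    [0.0003, 0.0005, -0.0072, 0, 0, 0, 255],
    [0.0003, 0.0019, -0.0069, 0, 0, 0, 255],
    [0.0003, 0.0033, -0.0064, 0, 0, 0, 255],
    [0.0003, 0.0045, -0.0056, 0, 0, 0, 255],
    [0, 0, 0, 0, 0, 0, 255],
  ],
)

```text
t: 8.1
tcp_pos: [583.9, -187.7, 73.5]
tcp_rot: [0.012, 0.698, 0.716, -0.0]
ft_force: [5.0, -0.1, -2.0]
opening: 0.165
```

```bash
python3 cr.py 0.15 8
```

```text
t 8.1 tcp [ 583.9 -187.7   73.5] rot [ 0.012  0.698  0.716 -0.   ] q -0.796 r 35.5 ft [ 5.  -0.1 -2. ] op 0.165 j [-0.17  0.65  0.57  1.85 -0.47  0.76  0.68]
-0.65 ty 0.0037 tz -0.0039
-0.5 ty 0.0045 tz -0.0029
-0.35 ty 0.0049 tz -0.0022
-0.2 ty 0.0052 tz -0.0014
-0.05 ty 0.0054 tz -0.0007
0.1 ty 0.0054 tz 0.0002
0.25 ty 0.0053 tz 0.001
0.4 ty 0.0051 tz 0.0017
```

Request:
step_arm(
  commands=[
    [0.0002, 0.0037, -0.0035, 0, 0, 0, 255],
    [0.0002, 0.0045, -0.0029, 0, 0, 0, 255],
    [0.0002, 0.0049, -0.0022, 0, 0, 0, 255],
    [0, 0, 0, 0, 0, 0, 255],
  ],
)

```text
t: 8.5
tcp_pos: [592.8, -187.0, 80.2]
tcp_rot: [0.008, 0.698, 0.716, -0.004]
ft_force: [3.6, 0.3, -2.6]
opening: 0.169
```

```bash
python3 cr.py 0.1 8
```

```text
t 8.5 tcp [ 592.8 -187.    80.2] rot [ 0.008  0.698  0.716 -0.004] q -0.483 r 35.6 ft [ 3.6  0.3 -2.6] op 0.169 j [-0.18  0.66  0.58  1.82 -0.46  0.8   0.66]
-0.38 ty 0.0031 tz -0.0019
-0.28 ty 0.0034 tz -0.0012
-0.18 ty 0.0035 tz -0.0008
-0.08 ty 0.0036 tz -0.0005
0.02 ty 0.0036 tz -0.0001
0.12 ty 0.0036 tz 0.0002
0.22 ty 0.0035 tz 0.0006
0.32 ty 0.0035 tz 0.0009
```

Request:
step_arm(
  commands=[
    [0.0002, 0.0036, -0.0018, 0, 0, 0, 255],
    [0.0002, 0.004, -0.0012, 0, 0, 0, 255],
    [0.0002, 0.004, -0.0008, 0, 0, 0, 255],
    [0.0002, 0.004, -0.0005, 0, 0, 0, 255],
    [0, 0.002, 0, 0, 0, 0, 255],
  ],
)

```text
t: 9.0
tcp_pos: [607.8, -185.9, 84.2]
tcp_rot: [0.004, 0.698, 0.716, -0.006]
ft_force: [-2.1, 0.2, -1.3]
opening: 0.164
```

```bash
python3 cr.py 0.1 8
```

```text
t 9.0 tcp [ 607.8 -185.9   84.2] rot [ 0.004  0.698  0.716 -0.006] q -0.042 r 35.6 ft [-2.1  0.2 -1.3] op 0.164 j [-0.18  0.68  0.58  1.77 -0.46  0.83  0.64]
0.06 ty 0.0036 tz -0.0004
0.16 ty 0.0036 tz 0.0004
0.26 ty 0.0035 tz 0.0007
0.36 ty 0.0034 tz 0.0011
0.46 ty 0.0033 tz 0.0014
0.56 ty 0.0031 tz 0.0018
0.66 ty 0.003 tz 0.0021
0.76 ty 0.0027 tz 0.0023
```

Request:
step_arm(
  commands=[
    [0, 0.004, 0, 0, 0, 0, 255],
    [0, 0.004, 0.0003, 0, 0, 0, 255],
  ],
)

```text
t: 9.2
tcp_pos: [614.6, -185.5, 83.8]
tcp_rot: [0.002, 0.698, 0.716, -0.007]
ft_force: [-8.0, -0.4, 0.7]
opening: 0.167
```

Request:
step_arm(
  commands=[
    [0, 0.004, 0.0005, 0, 0, 0, 255],
    [0, 0.004, 0.0005, 0, 0, 0, 255],
  ],
)

```text
t: 9.4
tcp_pos: [618.7, -185.5, 82.5]
tcp_rot: [-0.002, 0.698, 0.716, -0.009]
ft_force: [-11.7, 1.0, 7.8]
opening: 0.167
```

Request:
step_arm(
  commands=[
    [0, 0.006, 0.001, 0, 0, 0, 255],
    [0, 0.006, 0.001, 0, 0, 0, 255],
  ],
)

```text
t: 9.6
tcp_pos: [623.8, -185.3, 80.4]
tcp_rot: [-0.009, 0.698, 0.716, -0.013]
ft_force: [-16.3, 2.4, 9.7]
opening: 0.168
```

Request:
step_arm(
  commands=[
    [0, 0, 0, 0, 0, 0, 255],
    [0, -0.001, 0, 0, 0, 0, 200],
    [0, 0, 0, 0, 0, 0, 100],
    [0, 0, 0, 0, 0, 0, 80],
    [0, 0, 0, 0, 0, 0, 80],
    [0, 0, 0, 0, 0, 0, 80],
  ],
)

```text
t: 10.2
tcp_pos: [623.0, -185.3, 82.8]
tcp_rot: [-0.01, 0.698, 0.716, -0.013]
ft_force: [0.3, -1.0, -0.1]
opening: 0.689
```

```bash
python3 cr.py 0.1 0
```

```text
t 10.2 tcp [ 623.  -185.3   82.8] rot [-0.01   0.698  0.716 -0.013] q 0.383 r 36.7 ft [ 0.3 -1.  -0.1] op 0.689 j [-0.17  0.71  0.58  1.71 -0.46  0.89  0.62]
```

```bash
cat > plan.py <<'E'
# plan.py x y z yaw_of_tool_y_deg n : even rows to a tool-down goal
import sys,numpy as np
from rig import ctrl
from scipy.spatial.transform import Rotation as R
s=ctrl.state(); p=s["tcp_pos"]; q=s["tcp_rot"]; r=R.from_quat(q[[1,2,3,0]])
gx,gy,gz,yaw=map(float,sys.argv[1:5]); n=int(sys.argv[5]); a=np.radians(yaw)
y=np.array([np.cos(a),np.sin(a),0]); z=np.array([0,0,-1.]); G=R.from_matrix(np.stack([np.cross(y,z),y,z],1))
M=r.as_matrix(); print("t",round(s["t"],2),"tcp",p.round(1),"yaw",np.degrees(np.arctan2(M[1,1],M[0,1])).round(2),"tilt",M[:2,2].round(4),"ft",s["ft_force"].round(1),"op",round(s["opening"],3),"j",s["joints"].round(2))
w=(r.inv()*G).as_rotvec(); g=np.array([gx,gy,gz]); 
for i in range(n):
    ri=r*R.from_rotvec(w*i/n); d=ri.inv().apply((g-p)/n)/1000
    print([float(v) for v in np.r_[d,w/n].round(4)])
E
python3 plan.py 623 -185 240 1.2 5; python3 plan.py 490 295 240 109.6 14
```

```text
t 10.2 tcp [ 623.  -185.3   82.8] yaw 1.39 tilt [-0.0333 -0.0041] ft [ 0.3 -1.  -0.1] op 0.689 j [-0.17  0.71  0.58  1.71 -0.46  0.89  0.62]
[-0.0, -0.0011, -0.0314, -0.0067, 0.0007, 0.0007]
[-0.0, -0.0008, -0.0314, -0.0067, 0.0007, 0.0007]
[-0.0, -0.0006, -0.0314, -0.0067, 0.0007, 0.0007]
[0.0, -0.0004, -0.0314, -0.0067, 0.0007, 0.0007]
[0.0, -0.0002, -0.0314, -0.0067, 0.0007, 0.0007]
t 10.2 tcp [ 623.  -185.3   82.8] yaw 1.39 tilt [-0.0333 -0.0041] ft [ 0.3 -1.  -0.1] op 0.689 j [-0.17  0.71  0.58  1.71 -0.46  0.89  0.62]
[0.0345, -0.009, -0.0111, -0.0019, -0.0021, -0.1349]
[0.0354, -0.0043, -0.0111, -0.0019, -0.0021, -0.1349]
[0.0356, 0.0005, -0.0112, -0.0019, -0.0021, -0.1349]
[0.0352, 0.0053, -0.0113, -0.0019, -0.0021, -0.1349]
[0.0341, 0.01, -0.0113, -0.0019, -0.0021, -0.1349]
[0.0324, 0.0145, -0.0114, -0.0019, -0.0021, -0.1349]
[0.0302, 0.0188, -0.0114, -0.0019, -0.0021, -0.1349]
[0.0273, 0.0227, -0.0114, -0.0019, -0.0021, -0.1349]
[0.024, 0.0262, -0.0115, -0.0019, -0.0021, -0.1349]
[0.0202, 0.0292, -0.0114, -0.0019, -0.0021, -0.1349]
[0.0161, 0.0317, -0.0114, -0.0019, -0.0021, -0.1349]
[0.0117, 0.0336, -0.0114, -0.0019, -0.0021, -0.1349]
[0.007, 0.0349, -0.0114, -0.0019, -0.0021, -0.1349]
[0.0023, 0.0355, -0.0113, -0.0019, -0.0021, -0.1349]
```

Request:
step_arm(
  commands=[
    [0, 0, -0.01, 0, 0, 0, 80],
    [0, 0, -0.025, -0.007, 0.001, 0, 80],
    [0, 0, -0.03, -0.007, 0.001, 0, 60],
    [0, 0, -0.03, -0.007, 0.001, 0, 0],
    [0, 0, -0.03, -0.007, 0.001, 0, 0],
    [0.0345, -0.009, -0.002, 0, 0, -0.135, 0],
    [0.0354, -0.0043, -0.001, 0, 0, -0.135, 0],
    [0.0356, 0.0005, -0.001, 0, 0, -0.135, 0],
    [0.0352, 0.0053, -0.001, 0, 0, -0.135, 0],
    [0.0341, 0.01, -0.001, 0, 0, -0.135, 0],
    [0.0324, 0.0145, -0.001, 0, 0, -0.135, 0],
    [0.0302, 0.0188, -0.001, 0, 0, -0.135, 0],
    [0.0273, 0.0227, -0.001, 0, 0, -0.135, 0],
    [0.024, 0.0262, -0.001, 0, 0, -0.135, 0],
    [0.0202, 0.0292, -0.001, 0, 0, -0.135, 0],
    [0.0161, 0.0317, -0.001, 0, 0, -0.135, 0],
    [0.0117, 0.0336, -0.001, 0, 0, -0.135, 0],
    [0, 0, 0, 0, 0, 0, 0],
  ],
)

```text
t: 12.0
tcp_pos: [502.7, 235.8, 242.8]
tcp_rot: [0.014, -0.068, 0.998, 0.0]
ft_force: [0.2, 0.6, -0.2]
opening: 1.001
```

```bash
python3 plan.py 490 295 240 109.6 4
```

```text
t 12.0 tcp [502.7 235.8 242.8] yaw 97.76 tilt [0.0276 0.0028] ft [ 0.2  0.6 -0.2] op 1.001 j [-0.68  0.28  0.21  1.86 -0.06  0.99  1.26]
[0.0012, 0.0151, 0.0006, -0.0009, 0.0069, -0.0516]
[0.0004, 0.0151, 0.0007, -0.0009, 0.0069, -0.0516]
[-0.0004, 0.0151, 0.0007, -0.0009, 0.0069, -0.0516]
[-0.0012, 0.0151, 0.0007, -0.0009, 0.0069, -0.0516]
```

Request:
step_arm(
  commands=[
    [0.001, 0.015, 0, -0.001, 0.007, -0.05, 0],
    [0, 0.015, 0, -0.001, 0.007, -0.05, 0],
    [0, 0.013, 0, -0.001, 0.007, -0.05, 0],
    [0, 0.01, 0, -0.001, 0.007, -0.05, 0],
    [0, 0, 0, 0, 0, 0, 0],
    [0, 0, 0, 0, 0, 0, 0],
  ],
)

```text
t: 12.6
tcp_pos: [492.1, 291.1, 244.6]
tcp_rot: [0.0, -0.173, 0.985, 0.0]
ft_force: [0.2, -0.8, -0.0]
opening: 0.998
```

```bash
cat > wd.py <<'E'
from h import *
import sys
tag=sys.argv[1]; shot("wrist",tag); W,p=cloud(tag); hsv=cv2.cvtColor(p,cv2.COLOR_BGR2HSV).astype(int)
k=(hsv[...,1]>105)&(hsv[...,2]>110)&(np.hypot(W[...,0]-510,W[...,1]-302)<90)&(W[...,2]>-3)
n,l,s,_=cv2.connectedComponentsWithStats(k.astype(np.uint8)); i=1+np.argmax(s[1:,4]); Q=W[l==i]; r=cv2.minAreaRect(Q[:,:2].astype(np.float32))
A=np.c_[Q[:,:2]-np.array(r[0]),np.ones(len(Q))]
print(len(Q),np.round(r[0],1),np.round(r[1],1),round(r[2],1),s[i],cv2.boxPoints(r).round(1).tolist(),"plane",np.linalg.lstsq(A,Q[:,2],rcond=None)[0].round(3),"zmax",Q[:,2].max())
E
python3 wd.py w2; python3 plan.py 490 295 240 109.6 1
```

```text
3258 [512.3 303.5] [122.1  35.6] 19.1 [ 309  165   34  107 3258] [[448.79998779296875, 300.29998779296875], [460.5, 266.70001220703125], [575.7999877929688, 306.70001220703125], [564.0999755859375, 340.29998779296875]] plane [-0.174 -0.126 15.09 ] zmax 30.914149807027798
t 12.65 tcp [492.  291.1 244.6] yaw 109.94 tilt [0.0005 0.001 ] ft [ 0.1  1.3 -1.1] op 1.004 j [-0.72  0.32  0.15  1.8  -0.06  1.03  1.38]
[0.0006, 0.0043, 0.0046, 0.0008, 0.0008, 0.0059]
```

View pics/w2.png

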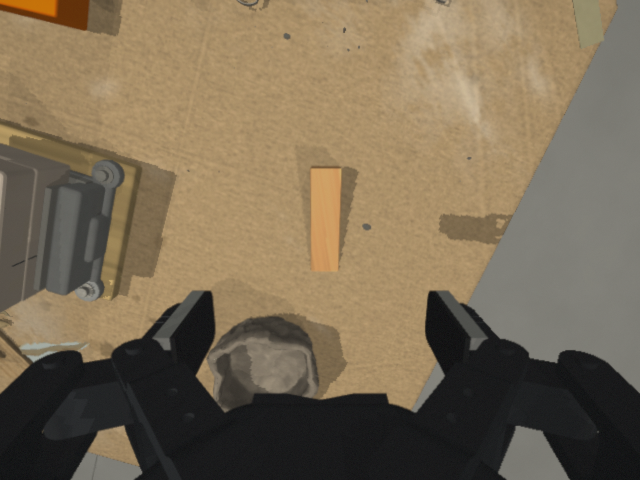

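Request:
step_arm(
  commands=[
    [0.0005, 0.003, 0.015, 0, 0, 0, 0],
    [0.0005, 0.002, 0.03, 0, 0, 0.003, 0],
    [0, 0, 0.03, 0, 0, 0, 0],
    [0, 0, 0.03, 0, 0, 0, 0],
    [0, 0, 0.03, 0, 0, 0, 0],
    [0, 0, 0.03, 0, 0, 0, 0],
    [0, 0, 0.02, 0, 0, 0, 0],
    [0, 0, 0, 0, 0, 0, 0],
    [0, 0, 0, 0, 0, 0, 0],
  ],
)

```text
t: 13.55
tcp_pos: [495.2, 289.9, 55.7]
tcp_rot: [0.003, -0.165, 0.986, -0.0]
ft_force: [0.2, -0.1, 0.6]
opening: 1.001
```

```bash
python3 plan.py 489.5 295.2 4 109.6 2
```

```text
t 13.55 tcp [495.2 289.9  55.7] yaw 108.97 tilt [0.0068 0.0007] ft [ 0.2 -0.1  0.6] op 1.001 j [-0.69  0.57  0.12  1.92 -0.11  0.65  1.4 ]
[0.002, 0.0035, 0.0258, -0.0008, 0.0033, -0.0055]
[0.0019, 0.0035, 0.0259, -0.0008, 0.0033, -0.0055]
```

Request:
step_arm(
  commands=[
    [0.002, 0.0035, 0.012, -0.001, 0.003, -0.0055, 0],
    [0.002, 0.0035, 0.012, -0.001, 0.003, -0.0055, 0],
    [0, 0, 0.01, 0, 0, 0, 0],
    [0, 0, 0, 0, 0, 0, 0],
    [0, 0, 0, 0, 0, 0, 0],
  ],
)

```text
t: 14.05
tcp_pos: [490.8, 296.9, 22.3]
tcp_rot: [0.003, -0.17, 0.985, 0.002]
ft_force: [0.1, 1.0, 0.2]
opening: 1.001
```

```bash
python3 plan.py 489.5 295.2 4 109.6 1
```

```text
t 14.05 tcp [490.8 296.9  22.3] yaw 109.63 tilt [0.0046 0.0039] ft [0.1 1.  0.2] op 1.001 j [-0.69  0.63  0.11  1.92 -0.12  0.59  1.41]
[0.0019, -0.0012, 0.0183, 0.0021, 0.0057, 0.0004]
```

Request:
step_arm(
  commands=[
    [0.001, -0.001, 0.008, 0.002, 0.004, 0, 0],
    [0, 0, 0.007, 0, 0, 0, 0],
    [0, 0, 0, 0, 0, 0, 0],
    [0, 0, 0, 0, 0, 0, 0],
  ],
)

```text
t: 14.45
tcp_pos: [490.8, 295.7, 6.6]
tcp_rot: [0.001, -0.17, 0.985, 0.0]
ft_force: [0.3, 0.6, 0.4]
opening: 0.997
```

```bash
python3 plan.py 489.5 295.2 4 109.6 1
```

```text
t 14.45 tcp [490.8 295.7   6.6] yaw 109.61 tilt [0.0023 0.001 ] ft [0.3 0.6 0.4] op 0.997 j [-0.68  0.66  0.11  1.92 -0.12  0.56  1.41]
[0.0014, -0.0001, 0.0026, 0.0001, 0.0025, 0.0002]
```

Request:
step_arm(
  commands=[
    [0.001, 0, 0.003, 0, 0.002, 0, 0],
    [0, 0, 0, 0, 0, 0, 100],
    [0, 0, 0, 0, 0, 0, 160],
    [0, 0, 0, 0, 0, 0, 255],
    [0, 0, 0, 0, 0, 0, 255],
    [0, 0, 0, 0, 0, 0, 255],
    [0, 0, 0, 0, 0, 0, 255],
  ],
  newtons=100,
)

```text
t: 15.15
tcp_pos: [490.5, 295.7, 4.7]
tcp_rot: [0.001, -0.17, 0.985, 0.001]
ft_force: [0.0, -0.3, 0.1]
opening: 0.346
```

```bash
python3 plan.py 489.5 295.2 100 109.6 1
```

```text
t 15.15 tcp [490.5 295.7   4.7] yaw 109.61 tilt [0.0017 0.0013] ft [ 0.  -0.3  0.1] op 0.346 j [-0.68  0.66  0.1   1.92 -0.12  0.56  1.42]
[0.0009, -0.0001, -0.0953, 0.0007, 0.0021, 0.0002]
```

```bash
python3 - <<'E'
from h import *
for tag in("top","side"): shot(tag,tag+"1")
for t in ("top0","top1","side0","side1"):
    W,p=cloud(t); k=(W[...,2]>110)&(W[...,2]<128)&(abs(W[...,0]-600)<85)&(abs(W[...,1])<70)&(p.min(2)>90)
    Q=W[k]; r=cv2.minAreaRect(Q[:,:2].astype(np.float32)); print(t,len(Q),np.round(r[0],1),np.round(r[1],1),round(r[2],2),np.median(Q[:,2]).round(1)); b=cv2.boxPoints(r).round(1).tolist(); print(b)
    A=np.c_[Q[:,:2]-[600,0],np.ones(len(Q))]; print(np.linalg.lstsq(A,Q[:,2],rcond=None)[0])
    k=(W[...,2]>25)&(W[...,2]<95)&(abs(W[...,1])<30)&(W[...,0]>515)&(W[...,0]<545); Q=W[k]; print(" front",len(Q), np.median(Q[:,0]) if len(Q) else 0)
    k=(W[...,2]>8)&(W[...,2]<80)&(W[...,0]>300)&(W[...,0]<470)&(abs(W[...,1]+30)<100); Q=W[k]; print(" decoy",Q.min(0),Q.max(0))
W,p=cloud("top1"); a=p[160:270,240:420]; cv2.imwrite("pics/c2.png",cv2.resize(a,None,fx=3.5,fy=3.5,interpolation=cv2.INTER_CUBIC))
E
```

```text
top0 2148 [600.8  -1.9] [129.2  98.5] 1.12 118.7
[[535.2999877929688, 46.099998474121094], [537.2000122070312, -52.29999923706055], [666.4000244140625, -49.79999923706055], [664.4000244140625, 48.599998474121094]]
[-2.83835948e-03  1.93724318e-03  1.18708844e+02]
 front 126 536.0554036885374
 decoy [300.00629287 -94.50362773   8.85061886] [435.62159161  51.00208824  56.48805827]
top1 2197 [600.5   2.7] [129.8  98.4] 1.54 118.7
[[534.2999877929688, 50.099998474121094], [537.0, -48.20000076293945], [666.7000122070312, -44.70000076293945], [664.0999755859375, 53.599998474121094]]
[-1.29827500e-04  2.74918299e-04  1.18766583e+02]
 front 109 535.2971835953199
 decoy [300.001719   -93.45129591  29.62611928] [422.14017188  17.17122003  52.94246536]
side0 1728 [600.8  -3.7] [130.9 103. ] 0.95 119.5
[[534.5999755859375, 46.70000076293945], [536.2999877929688, -56.20000076293945], [667.0999755859375, -54.0], [665.4000244140625, 48.900001525878906]]
[8.23850428e-04 9.73339736e-03 1.19150404e+02]
 front 0 0
 decoy [300.00592263 -98.76192965   8.12330485] [423.04586775  16.89646208  52.5307948 ]
side1 1723 [600.1   1.5] [130.8 103.4] 1.2 119.4
[[533.5999755859375, 51.79999923706055], [535.7999877929688, -51.599998474121094], [666.5, -48.79999923706055], [664.4000244140625, 54.5]]
[-1.64641854e-03  8.58292121e-03  1.19021087e+02]
 front 0 0
 decoy [300.13569116 -98.68608788   8.023396  ] [422.58098913  20.15871158  52.52310342]
```

View pics/c2.png

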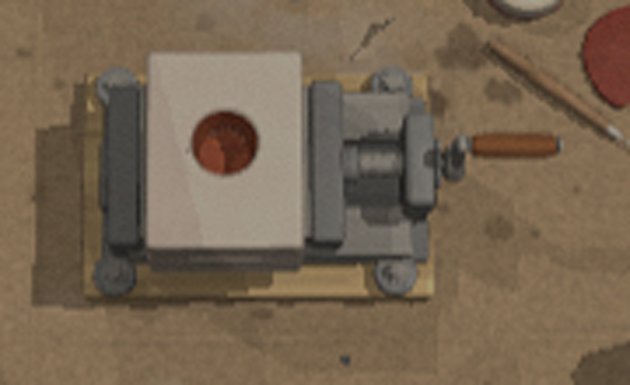

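Request:
step_arm(
  commands=[
    [0, 0, -0.01, 0, 0, 0, 255],
    [0, 0, -0.025, 0, 0, 0, 255],
    [0, 0, -0.03, 0, 0, 0, 255],
    [0, 0, -0.03, 0, 0, 0, 255],
    [0, 0, -0.03, 0, 0, 0, 255],
    [0, 0, -0.01, 0, 0, 0, 255],
    [0, 0, 0, 0, 0, 0, 255],
  ],
)

```text
t: 15.95
tcp_pos: [489.4, 294.9, 146.3]
tcp_rot: [-0.0, -0.17, 0.985, 0.0]
ft_force: [0.0, 0.1, -1.4]
opening: 0.35
```

```bash
python3 plan.py 425 -1.7 150 91.4 12
```

```text
t 15.95 tcp [489.4 294.9 146.3] yaw 109.59 tilt [-0.0001  0.0001] ft [ 0.   0.1 -1.4] op 0.35 j [-0.71  0.44  0.14  1.88 -0.08  0.83  1.38]
[0.0133, -0.0215, -0.0003, 0.0, -0.0, 0.0265]
[0.0128, -0.0218, -0.0003, 0.0, -0.0, 0.0265]
[0.0122, -0.0222, -0.0003, 0.0, -0.0, 0.0265]
[0.0116, -0.0225, -0.0003, 0.0, -0.0, 0.0265]
[0.011, -0.0228, -0.0003, 0.0, -0.0, 0.0265]
[0.0104, -0.0231, -0.0003, 0.0, -0.0, 0.0265]
[0.0098, -0.0233, -0.0003, 0.0, -0.0, 0.0265]
[0.0092, -0.0236, -0.0003, 0.0, -0.0, 0.0265]
[0.0085, -0.0238, -0.0003, 0.0, -0.0, 0.0265]
[0.0079, -0.024, -0.0003, 0.0, -0.0, 0.0265]
[0.0073, -0.0242, -0.0003, 0.0, -0.0, 0.0265]
[0.0066, -0.0244, -0.0003, 0.0, -0.0, 0.0265]
```

Request:
step_arm(
  commands=[
    [0.0133, -0.0215, 0, 0, 0, 0.0265, 255],
    [0.0128, -0.0218, 0, 0, 0, 0.0265, 255],
    [0.0122, -0.0222, 0, 0, 0, 0.0265, 255],
    [0.0116, -0.0225, 0, 0, 0, 0.0265, 255],
    [0.011, -0.0228, 0, 0, 0, 0.0265, 255],
    [0.0104, -0.0231, 0, 0, 0, 0.0265, 255],
    [0.0098, -0.0233, 0, 0, 0, 0.0265, 255],
    [0.0092, -0.0236, 0, 0, 0, 0.0265, 255],
    [0.0085, -0.0238, 0, 0, 0, 0.0265, 255],
    [0.0079, -0.024, 0, 0, 0, 0.0265, 255],
    [0.006, -0.022, 0, 0, 0, 0.0265, 255],
    [0.004, -0.012, 0, 0, 0, 0.01, 255],
    [0, 0, 0, 0, 0, 0, 255],
    [0, 0, 0, 0, 0, 0, 255],
  ],
)

```text
t: 17.35
tcp_pos: [413.7, 1.6, 133.1]
tcp_rot: [-0.012, -0.016, 1.0, -0.004]
ft_force: [0.2, -0.0, -0.4]
opening: 0.344
```

```bash
python3 plan.py 425 -1.7 90 91.4 3
```

```text
t 17.35 tcp [413.7   1.6 133.1] yaw 91.8 tilt [-0.0238 -0.0081] ft [ 0.2 -0.  -0.4] op 0.344 j [-0.37  0.23  0.31  2.24 -0.1   0.71  1.62]
[-0.0041, -0.0011, 0.0143, -0.0025, -0.008, 0.0023]
[-0.004, -0.0011, 0.0143, -0.0025, -0.008, 0.0023]
[-0.0039, -0.0012, 0.0143, -0.0025, -0.008, 0.0023]
```

Request:
step_arm(
  commands=[
    [-0.004, -0.001, 0.012, -0.0025, -0.008, 0.002, 255],
    [-0.004, -0.001, 0.012, -0.0025, -0.008, 0.002, 255],
    [-0.003, -0.001, 0.012, -0.0025, -0.008, 0.002, 255],
    [0, 0, 0, 0, 0, 0, 255],
    [0, 0, 0, 0, 0, 0, 255],
  ],
)

```text
t: 17.85
tcp_pos: [426.3, 4.8, 95.4]
tcp_rot: [0.001, -0.018, 1.0, 0.001]
ft_force: [0.6, -0.0, -0.4]
opening: 0.348
```

```bash
python3 plan.py 431 -1.6 88.2 91.4 1; python3 - <<'E'
from h import *
p,d,T=shot("side","side2"); a=p[195:325,230:430]; cv2.imwrite("pics/c3.png",cv2.resize(a,None,fx=4,fy=4,interpolation=cv2.INTER_CUBIC))
p,d,T=shot("wrist","w3")
E
```

```text
t 17.85 tcp [426.3   4.8  95.4] yaw 92.06 tilt [0.0014 0.0021] ft [ 0.6 -0.  -0.4] op 0.348 j [-0.34  0.32  0.29  2.25 -0.16  0.59  1.68]
[-0.0045, -0.0066, 0.0071, 0.0021, 0.0015, 0.0115]
```

View pics/c3.png

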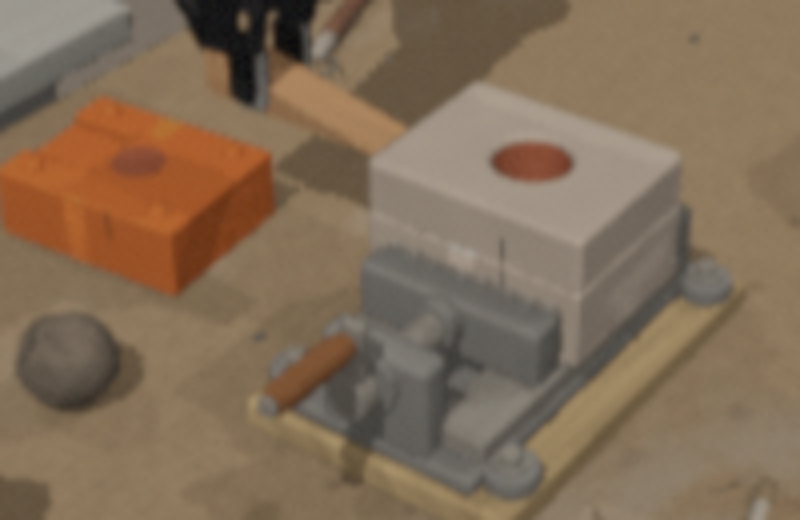

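Request:
step_arm(
  commands=[
    [0, -0.003, 0.003, 0.001, 0.001, 0.006, 255],
    [0, -0.003, 0.003, 0.001, 0, 0.005, 255],
    [0, 0, 0, 0, 0, 0, 255],
    [0, 0, 0, 0, 0, 0, 255],
  ],
)

```text
t: 18.35
tcp_pos: [427.4, -1.3, 90.4]
tcp_rot: [0.002, -0.012, 1.0, 0.0]
ft_force: [-0.7, 0.3, -0.0]
opening: 0.342
```

```bash
python3 plan.py 431 -1.6 88.2 91.4 1
```

```text
t 18.35 tcp [427.4  -1.3  90.4] yaw 91.4 tilt [0.0035 0.0006] ft [-0.7  0.3 -0. ] op 0.342 j [-0.32  0.33  0.29  2.25 -0.17  0.58  1.69]
[-0.0036, -0.0004, 0.0022, 0.0005, 0.0035, 0.0]
```

Request:
step_arm(
  commands=[
    [-0.003, 0, 0.002, 0, 0.003, 0, 255],
    [-0.004, 0, 0, 0, 0, 0, 255],
    [-0.004, 0, 0, 0, 0, 0, 255],
    [-0.003, 0, 0, 0, 0, 0, 255],
    [0, 0, 0, 0, 0, 0, 255],
    [0, 0, 0, 0, 0, 0, 255],
  ],
)

```text
t: 18.95
tcp_pos: [443.3, -1.0, 88.4]
tcp_rot: [0.001, -0.012, 1.0, 0.0]
ft_force: [-0.1, 0.1, -1.3]
opening: 0.346
```

```bash
python3 plan.py 457.5 -1.0 88.2 91.4 1
```

```text
t 18.95 tcp [443.3  -1.   88.4] yaw 91.39 tilt [0.0011 0.0006] ft [-0.1  0.1 -1.3] op 0.346 j [-0.32  0.36  0.28  2.22 -0.18  0.59  1.69]
[-0.0142, -0.0004, 0.0002, 0.0006, 0.0011, -0.0002]
```

Request:
step_arm(
  commands=[
    [-0.003, 0, 0, 0, 0, 0, 255],
    [-0.004, 0, 0, 0, 0, 0, 255],
    [-0.004, 0, 0, 0, 0, 0, 255],
    [-0.002, 0, 0, 0, 0, 0, 255],
    [0, 0, 0, 0, 0, 0, 255],
    [0, 0, 0, 0, 0, 0, 255],
  ],
)

```text
t: 19.55
tcp_pos: [457.5, -0.6, 88.4]
tcp_rot: [0.001, -0.012, 1.0, 0.0]
ft_force: [-0.3, -0.1, 0.1]
opening: 0.345
```

```bash
python3 plan.py 467.6 -0.8 88.2 91.4 1
```

```text
t 19.55 tcp [457.5  -0.6  88.4] yaw 91.39 tilt [0.001  0.0006] ft [-0.3 -0.1  0.1] op 0.345 j [-0.31  0.38  0.28  2.18 -0.18  0.6   1.7 ]
[-0.0101, -0.0004, 0.0002, 0.0006, 0.001, -0.0002]
```

Request:
step_arm(
  commands=[
    [-0.002, 0, 0.0008, 0, 0, 0, 255],
    [-0.002, 0, 0.0004, 0, 0, 0, 255],
    [0, 0, 0, 0, 0, 0, 255],
    [0, 0, 0, 0, 0, 0, 255],
  ],
)

```text
t: 19.95
tcp_pos: [461.5, -0.5, 87.0]
tcp_rot: [0.0, -0.012, 1.0, 0.0]
ft_force: [0.5, -0.7, -0.8]
opening: 0.345
```

Request:
step_arm(
  commands=[
    [-0.003, 0, -0.0002, 0, 0, 0, 255],
    [-0.004, 0, -0.0002, 0, 0, 0, 255],
    [-0.004, 0, -0.0002, 0, 0, 0, 255],
    [-0.001, 0, 0, 0, 0, 0, 255],
    [0, 0, 0, 0, 0, 0, 255],
  ],
)

```text
t: 20.45
tcp_pos: [470.7, -0.2, 86.5]
tcp_rot: [-0.004, -0.012, 1.0, 0.0]
ft_force: [-2.2, -0.1, 1.5]
opening: 0.343
```

```bash
python3 plan.py 485 -0.3 87 91.4 1; cat > lift.py <<'E'
from h import *
import sys
tag=sys.argv[1]; shot("side",tag)
for t in ("side1",tag):
    W,p=cloud(t); k=(W[...,2]>110)&(W[...,2]<135)&(abs(W[...,0]-600)<75)&(abs(W[...,1]-2)<60)&(p.min(2)>90); Q=W[k]; A=np.c_[Q[:,:2]-[535,2],np.ones(len(Q))]; c=np.linalg.lstsq(A,Q[:,2],rcond=None)[0]; r=cv2.minAreaRect(Q[:,:2].astype(np.float32)); print(t,len(Q),"slope",c[0].round(4),"front z",c[2].round(2),"lift by slope",(-c[0]*130).round(2),np.round(r[0],1),round(r[2],1))
E
python3 lift.py s3
```

```text
t 20.45 tcp [ 4.707e+02 -2.000e-01  8.650e+01] yaw 91.4 tilt [-0.0076  0.0007] ft [-2.2 -0.1  1.5] op 0.343 j [-0.31  0.4   0.28  2.15 -0.19  0.62  1.7 ]
[-0.0143, -0.0004, -0.0006, 0.0009, -0.0076, -0.0001]
side1 1723 slope -0.0016 front z 119.15 lift by slope 0.21 [600.1   1.5] 1.2
s3 1730 slope -0.0038 front z 119.3 lift by slope 0.5 [601.7   1.8] 1.0
```

Request:
step_arm(
  commands=[
    [-0.004, 0, 0, 0, -0.003, 0, 255],
    [-0.004, 0, 0, 0, -0.003, 0, 255],
    [-0.004, 0, 0, 0, -0.002, 0, 255],
    [-0.002, 0, 0, 0, 0, 0, 255],
    [0, 0, 0, 0, 0, 0, 255],
  ],
)

```text
t: 21.0
tcp_pos: [477.0, -0.0, 86.5]
tcp_rot: [-0.008, -0.012, 1.0, 0.001]
ft_force: [-3.5, -0.5, 3.1]
opening: 0.344
```

```bash
python3 plan.py 485 -0.3 87 91.4 1;python3 lift.py s4
```

```text
t 21.0 tcp [477.   -0.   86.5] yaw 91.38 tilt [-0.0158  0.0025] ft [-3.5 -0.5  3.1] op 0.344 j [-0.3   0.41  0.28  2.13 -0.19  0.64  1.71]
[-0.008, -0.0004, -0.0007, 0.0029, -0.0157, -0.0003]
side1 1723 slope -0.0016 front z 119.15 lift by slope 0.21 [600.1   1.5] 1.2
s4 1765 slope -0.0132 front z 120.53 lift by slope 1.71 [602.    1.4] 1.6
```

Request:
step_arm(
  commands=[
    [-0.005, 0, 0, 0, -0.005, 0, 255],
    [-0.005, 0, 0, 0, -0.005, 0, 255],
    [-0.005, 0, 0, 0, -0.003, 0, 255],
    [-0.004, 0, 0, 0, 0, 0, 255],
    [0, 0, 0, 0, 0, 0, 255],
  ],
)

```text
t: 21.55
tcp_pos: [490.9, 0.5, 86.4]
tcp_rot: [-0.007, -0.012, 1.0, 0.002]
ft_force: [-3.0, 0.0, 2.5]
opening: 0.343
```

```bash
python3 plan.py 488 -0.3 87 91.4 1;python3 lift.py s5
```

```text
t 21.55 tcp [490.9   0.5  86.4] yaw 91.38 tilt [-0.0134  0.0042] ft [-3.   0.   2.5] op 0.343 j [-0.29  0.43  0.28  2.1  -0.2   0.65  1.71]
[0.0029, -0.0007, -0.0005, 0.0045, -0.0133, -0.0003]
side1 1723 slope -0.0016 front z 119.15 lift by slope 0.21 [600.1   1.5] 1.2
s5 1809 slope -0.0308 front z 123.13 lift by slope 4.0 [602.3   1.5] 1.7
```

Request:
step_arm(
  commands=[
    [0, 0, 0, 0, 0, 0, 255],
    [0, 0, 0, 0, 0, 0, 255],
    [0, 0, 0, 0, 0, 0, 255],
    [0, 0, 0, 0, 0, 0, 255],
    [0, 0, 0, 0, 0, 0, 255],
  ],
)

```text
t: 22.1
tcp_pos: [490.9, 0.5, 86.5]
tcp_rot: [-0.006, -0.012, 1.0, 0.002]
ft_force: [-3.8, 0.2, 2.4]
opening: 0.347
```

```bash
python3 plan.py 491 0.5 86.4 91.4 1;python3 lift.py s6; python3 - <<'E'
from h import *
p=cv2.imread("pics/s6.png"); a=p[195:325,230:430]; cv2.imwrite("pics/c4.png",cv2.resize(a,None,fx=4,fy=4,interpolation=cv2.INTER_CUBIC))
shot("top","top6"); W,_=cloud("top6"); W0,_=cloud("top0")
k=(W[...,2]>110)&(W[...,2]<135)&(W[...,0]>560)&(W[...,0]<660)&(abs(W[...,1]-2)<40)
Q=W[k];print("top cam slope",np.linalg.lstsq(np.c_[Q[:,:2]-[535,2],np.ones(len(Q))],Q[:,2],rcond=None)[0])
E
```

```text
t 22.1 tcp [490.9   0.5  86.5] yaw 91.39 tilt [-0.0126  0.0041] ft [-3.8  0.2  2.4] op 0.347 j [-0.29  0.43  0.28  2.1  -0.2   0.65  1.71]
[-0.0001, -0.0, 0.0001, 0.0044, -0.0125, -0.0002]
side1 1723 slope -0.0016 front z 119.15 lift by slope 0.21 [600.1   1.5] 1.2
s6 1806 slope -0.0316 front z 123.16 lift by slope 4.1 [601.8   1.2] 1.6
top cam slope [-1.88838709e-02 -6.88349262e-03  1.21546687e+02]
```

View pics/c4.png

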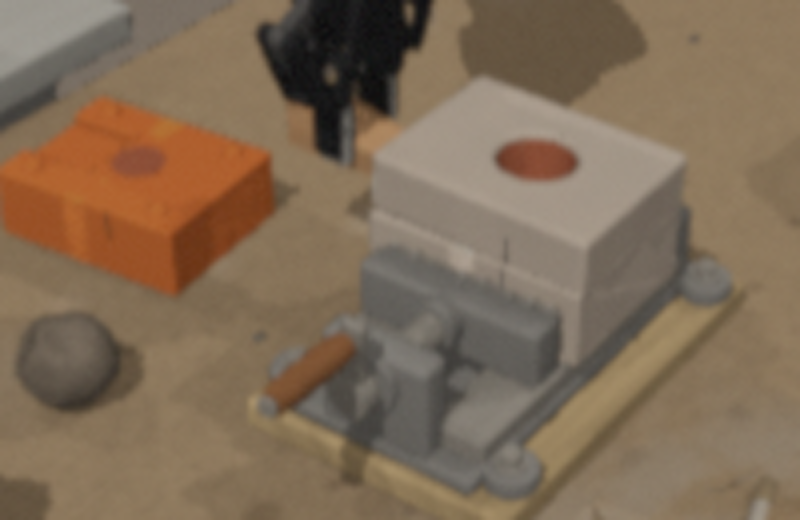

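```bash
python3 -c "
from rig import ctrl
print(ctrl.close_job())"
```

```text
the job is handed in; nothing more can be done
None
```

I clamped the mould in the vise, let go of the crank, pushed the wedge into the pry notch, and handed the job in at about 22 s with the wedge still held there. No verdict is reported, so these are only my own checks.

- **Clamping:** I wound the crank from about 0.7 to about 6.6 rad. The resistance at the handle rose to about 16 N, against about 2 N when it turned freely. The camera then showed both jaws against the mould. I had no direct reading of the jaw force.
- **Lift:** The side camera showed the front edge up about 4 mm. A rough fit from the top camera gave about 2.5 mm, possibly thrown off because that fit included the pour hole. Both are inside the 1.5 to 7.5 mm band.
- **Top half and wedge:** The top half moved about 2 mm or less and was at rest. The wedge was within 1° of level, gripped at 100 N, and the pose held steady over the last half second. The fingers stayed about 30 mm clear of the mould's front.
- **Bystanders:** No move came near the clay bowl, ball or paddle. I did not measure their positions again at the end.

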